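Turn and stack the carrier on the wax crate

ROBOT

A 6-joint arm with a two-finger parallel gripper is mounted at the origin on the work surface. World frame = base frame: x ahead of the robot, y to its left, z up, the work surface at z = 0. Lengths are in m, angles in rad, forces in N, time in s.
With the tool pointing down it reaches from about 0.25 to 0.775 m from the base axis. Payload 4 kg.
Tool frame: the origin (TCP) lies at the very end of the fingers, on their centre line; the grasp point (between the pads) lies 19 mm behind it (arm.tcp_to_grasp is the distance from the TCP to the grasp point, in m); z points along the fingers, x is the direction in which the jaws open and shut, and the axes are right-handed (so a half turn about z gives the same grasp; the last joint's range is limited). The gripper opens to 94 mm and grips with 3 to 60 N. Pads are 16 mm wide; open, the fingers measure 119 mm over their backs; the gripper's body (75 mm by 177 mm) begins 78 mm behind the grasp point.
Start: joints at [1.191, 0.087, 1.371, -0, 1.684, -0.103], TCP at [0.15, 0.529, 0.206] pointing down, gripper open.
Joint ranges: [-3.1, 3.1], [-0.76, 2.03], [0.27, 2.55], [-1.08, 4.22], [0.17, 2.65], [-2.57, 2.57]. Speed limits (rad/s): [2.79, 2.79, 3.14, 3.14, 3.14, 3.14].

INTERFACE

Orientations are given as a unit quaternion [x, y, z, w].
In Python, from cell import sensors, cams, workorder, arm gives the robot as it stands.
- The arm moves only by the shell command python3 -m crank 'ROWS' [FORCE]. ROWS is JSON, a list of rows, each a list of 5 numbers: the shift along the tool's x, y, z in units of 25 mm (1.0 is 25 mm), then the turn about the tool's z in units of 6 degrees (1.0 is 6 degrees), then the opening, from 0 (shut) to 1 (fully open). A call has 1 to 8 rows; each row shifts and turns the commanded pose from where the row before left it, along the tool's axes as they then stand; what a row does not reach is not made up. A row lasts 1/10 s, in which the tool goes at most 50 mm and 8.59 degrees, less where a joint would pass 70% of its speed; a pose out of reach is approached as far as the arm can. A call is refused whole if a number of a shift passes 1 or a number of a turn 1, either way. A call with a gripper value outside its range is refused whole. The fingers move at their own pace and stop on an object; FORCE is the grip in N (left out, the last holds). Time passes only in rows, so rows that do not move let the fingers close. It gives the time, the measured TCP pose, the force and the opening at its end, in the units of the state.
- sensors.get_obs(): the state, without advancing time (a new reading comes with each control period).
- cams.get_image(name): name is "scene" or "top"; returns a dict with "frame" (480x640x3 uint8, red, green, blue), "fx", "fy", "cx", "cy" (pixels), "k1" (the pictures are not rectified: a ray, as slopes to the right and down, at radius r is drawn at 1 + k1 r^2 times it, then the intrinsics apply), "R" (3x3) and "t" (3): a world point X has camera coordinates R X + t. Camera axes: x right, y down, z forward; pixel columns grow to the right and rows downward; lengths in m; the calibration is good to about 2 mm. A picture is of the moment at which its call begins. There is no depth.
- workorder.finish_job(): hands the job in, once; it reports no verdict.
The state is a dict: "time": time; "q": joint angles; "joint_velocities": joint speeds; "joint_torque": joint torques, N m; "tcp_pos": TCP position; "orientation": TCP orientation; "wrist_force": force on the tool from outside, world axes, zero at the start; "torque": the same for the moment, N m; "width": finger opening in m.
Only numpy, scipy, OpenCV 4.12 (cv2) and the standard library are available. Lean on these libraries where they do the work, as an engineer would, in place of code of your own. Each camera call takes 0.05 s, during which the arm holds its last target. There are 200 camera calls.

TASK

Stack the empty carrier (the narrow tray with the carry bar) on top of the crate that holds the wax blocks, turned end for end, so that its pull lip is at the opposite end from the crate's pull lip and its four feet stand on the four lugs inside the crate's rim. It must be set down gently and stand level, never pressing on the wax. Leave the crate about where it stands and the jar, candle and spatula alone.

Things in the scene. Friction and masses are not known exactly. Their poses are not given: they have to be found in the camera images.
- crate: Deep open white plastic crate, loose, 0.6 kg plus the wax. Origin: centre of its underside; x along its length, y across, z up. Inside 168 (x) x 120 (y) mm, floor 5 mm, walls 4 mm up to z = 95; above, a lip flares out about 28 degrees to z = 107 (about 190 x 142 mm overall). Stands upright, its +x end (with the pull lip) away from the robot within about 20 degrees.
- crate_lugs (a point): Level of the lug tops at the crate's middle: x = y = 0, z = 87 mm in its frame. Four lugs, 20 mm long in x, reach 16 mm in from the long walls (|y| from 60 to 44 mm), centred at x = +54 and x = -24 mm on both sides. The turned carrier's origin ends at this point, with about 6 mm play each way.
- crate_lip (a point): Top of the crate's pull lip, a 70 mm wide, 6 mm thick tongue sticking 22 mm out of its +x end wall at x = 98, z = 88 mm in the crate's frame; marks which end is which.
- carrier: Narrow open tray of grey plastic, empty, loose, 0.2 to 0.45 kg, balanced about its middle. Origin: centre of its underside; x along its length, y across, z up. Body 156 (x) x 74 (y) x 60 mm high, rim 164 x 86. A carry bar on two end posts runs along x above it. Starts upright on the table, its +x end (with the pull lip) away from the robot within about 25 degrees.
- carrier_feet (a point): Level of the feet's undersides, at the carrier's origin. Four feet, 20 mm long in x, 16 high, stick out of the long sides to |y| = 54 mm, centred at x = -54 and x = +24 mm. Placed the same way round as the crate, they pass between the lugs and the carrier sinks onto the wax; turned 180 degrees they meet the lugs.
- carrier_bar (a point): Middle of the carry bar: bar 156 mm long (x), 14 mm wide (y), 12 mm high, its centre at z = 98 mm in the carrier's frame, top at 104; free space below it down to the tray floor (z = 4).
- carrier_lip (a point): Top of the carrier's pull lip, a 56 mm wide tongue sticking 21 mm out of its +x end at x = 88, z = 58 mm in the carrier's frame.
- wax0: Block of yellow beeswax lying in the crate, 70 (x) x 100 (y) x 45 mm high, origin at the centre of its underside; top about 50 mm above the table.
- wax1: Second such block in the crate, beside the first along the crate's length.
- jar: Closed honey jar, 80 mm across, 115 mm high, standing to the side; origin at the centre of its underside. Bystander.
- candle: Stout yellow wax candle, 66 mm across, 100 mm high, standing; origin at the centre of its underside. Bystander.
- spatula: Spatula about 190 mm long lying on the table, handle to its -x; origin on its underside. Bystander.

How it is judged:
At the end, for the whole second after the job is handed in: The carrier stands on the crate's four lugs: its origin 82 to 92 mm above the crate's origin and within 12 mm of it along the crate's x and y, its pull lip over the crate's -x end, level within 0.06 rad, at rest; the crate upright within 0.05 rad (z of carrier in the frame of crate between 0.082 and 0.092 m and x of carrier in the frame of crate between -0.012 and 0.012 m and y of carrier in the frame of crate between -0.012 and 0.012 m and x of carrier_lip in the frame of crate below -0.06 m and angle between carrier's own z axis and vertical below 0.06 rad and angle between crate's own z axis and vertical below 0.05 rad and linear speed of carrier below 0.02 m/s); the robot touches nothing.
It fails at once if the carrier presses on the wax blocks (over 2 N) (contact force between carrier and wax0 above 2 N or contact force between carrier and wax1 above 2 N).
It fails at once if the carrier is rammed onto the crate (over 150 N) (contact force between carrier and crate above 150 N).
It fails at once if the carrier is let go over the crate more than 30 mm above its place on the lugs (contact force between the fingers and carrier below 0.05 N and horizontal distance between carrier and crate below 0.08 m and z of carrier in the frame of crate above 0.117 m).
It fails at once if the crate is moved more than 60 mm (distance of crate from where it was at the start of the episode above 0.06 m).
It fails at once if the jar, candle or spatula is moved more than 30 mm (distance of any of jar, candle, spatula from where it was at the start of the episode above 0.03 m).
It also fails if it takes over 42 s, if anything falls off the work surface, if the arm or the gripper's body presses on something with over 40 N, if the wrist force passes 120 N, or if a joint passes its speed limit or range.

## Working session

There is one attempt and no reset: what is moved stays moved. The work goes in short steps, Python scripts to look and compute and a shell command to move; the robot and the scene stay as the last step left them, time stands still between calls to the robot, and variables do not carry over. Pictures are saved under pics/ and viewed, about 8 in all and at most 12, crops included, and the job is handed in when it is done.

```bash
ls; mkdir -p pics; python3 - <<'E'
from cell import sensors, cams, arm
import cv2, numpy as np
o=sensors.get_obs(); print({k:np.round(v,3).tolist() for k,v in o.items()}, arm.tcp_to_grasp)
for n in("scene","top"):
    d=cams.get_image(n); cv2.imwrite(f"pics/{n}0.png",d["frame"][:,:,::-1]); 
    print(n,{k:np.round(d[k],3).tolist() for k in d if k!="frame"}, "campos",-np.array(d["R"]).T@d["t"])
E
```

```text
pics
{'time': 0.0, 'q': [1.191, 0.088, 1.372, 0.0, 1.684, -0.103], 'joint_velocities': [-0.002, 0.001, -0.0, -0.001, -0.0, -0.0], 'joint_torque': [0.001, -34.018, -30.243, 0.072, 0.033, -0.0], 'tcp_pos': [0.15, 0.529, 0.204], 'orientation': [0.798, 0.603, -0.001, 0.001], 'wrist_force': [-0.532, 0.07, 0.514], 'torque': [0.02, 0.016, -0.021], 'width': 0.094} 0.0188
scene {'fx': 610.421, 'fy': 610.421, 'cx': 324.153, 'cy': 232.543, 'k1': 0.071, 'R': [[-0.604, 0.797, 0.003], [0.675, 0.514, -0.529], [-0.423, -0.318, -0.849]], 't': [0.333, -0.333, 1.748]} campos [1.16607149 0.4612646  1.30610598]
top {'fx': 471.725, 'fy': 471.725, 'cx': 325.546, 'cy': 240.984, 'k1': 0.008, 'R': [[0.03, -1.0, 0.007], [-0.992, -0.031, -0.123], [0.124, -0.003, -0.992]], 't': [-0.007, 0.536, 1.021]} campos [0.40587585 0.01266751 1.07945775]
```

View pics/top0.png

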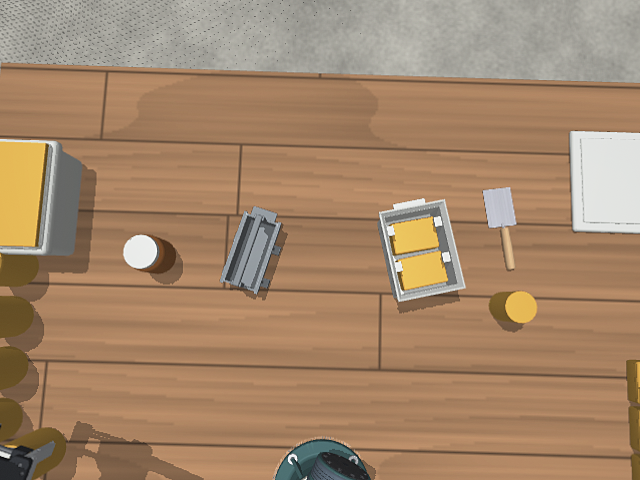

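View pics/scene0.png

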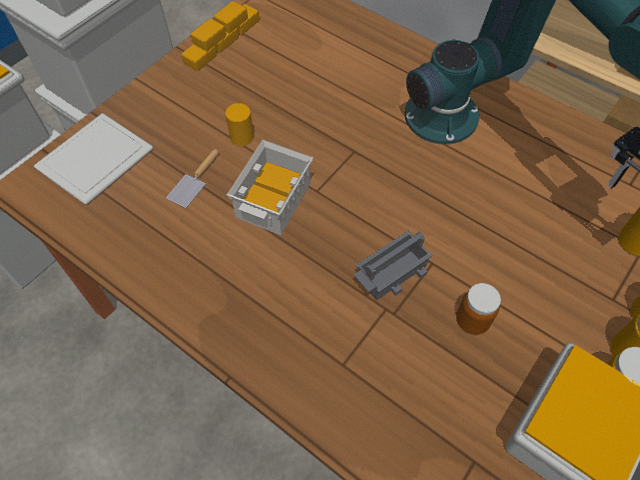

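The top view shows the carrier near (252,250), the crate near (421,250) with its lip at the top (409,205), the jar at (141,252), the candle at (520,307) and the spatula at (500,230). The scene view shows the crate near (271,187) and the carrier near (393,265). Next I crop in close for exact corners.

```bash
cat > h.py <<'E'
from cell import sensors, cams
import cv2, numpy as np
def ray(d,uv):
    x=(np.atleast_2d(np.array(uv,float))-[d["cx"],d["cy"]])/[d["fx"],d["fy"]]
    s=x.copy()
    for _ in range(20): s=x/(1+d["k1"]*(s**2).sum(1,keepdims=True))
    R=np.array(d["R"]);c=-R.T@np.array(d["t"])
    return c,np.c_[s,np.ones(len(s))]@R
def onz(d,uv,z):
    c,v=ray(d,uv); return c+v*((z-c[2])/v[:,2])[:,None]
def proj(d,X):
    p=np.atleast_2d(X)@np.array(d["R"]).T+d["t"]; s=p[:,:2]/p[:,2:]
    return s*(1+d["k1"]*(s**2).sum(1,keepdims=True))*[d["fx"],d["fy"]]+[d["cx"],d["cy"]]
def crop(d,x0,y0,w,h,k):
    im=cv2.resize(d["frame"][y0:y0+h,x0:x0+w,::-1],None,fx=k,fy=k,interpolation=cv2.INTER_CUBIC)
    for i in range(0,w,10): cv2.putText(im,str(x0+i),(i*k,8),0,.3,(0,255,255)); cv2.line(im,(i*k,10),(i*k,16),(0,255,255))
    for i in range(10,h,10): cv2.putText(im,str(y0+i),(0,i*k+3),0,.3,(0,255,255)); cv2.line(im,(22,i*k),(28,i*k),(0,255,255))
    return im
E
python3 - <<'E'
from h import *
d=cams.get_image("top")
a=crop(d,215,198,72,105,5);b=crop(d,374,193,88+7,105,5)
cv2.imwrite("pics/c1.png",np.hstack([a[:,:330],b[:,:470]]))
f=d["frame"].astype(int);hsv=cv2.cvtColor(d["frame"],cv2.COLOR_RGB2HSV)
m=(hsv[...,1]<45).astype(np.uint8)
for n,(x0,y0,w,h),z in(("crate",(365,190,110,120),.107),("carrier",(205,190,90,115),.06)):
    mm=np.zeros_like(m);mm[y0:y0+h,x0:x0+w]=m[y0:y0+h,x0:x0+w]
    c=max(cv2.findContours(mm,0,2)[0],key=cv2.contourArea)
    r=cv2.minAreaRect(c);print(n,r);P=onz(d,cv2.boxPoints(r),z);print(P.round(4),P.mean(0))
E
```

```text
crate ((419.4156799316406, 247.9716033935547), (97.4457778930664, 72.80957794189453), 77.6609115600586)
[[ 0.5994 -0.0886  0.107 ]
 [ 0.6374 -0.2378  0.107 ]
 [ 0.439  -0.2804  0.107 ]
 [ 0.4029 -0.1346  0.107 ]] [ 0.51968902 -0.18535784  0.107     ]
carrier ((254.72535705566406, 249.63442993164062), (48.054054260253906, 83.10811614990234), 18.924644470214844)
[[0.4387 0.237  0.06  ]
 [0.6124 0.188  0.06  ]
 [0.5809 0.0869 0.06  ]
 [0.4083 0.1379 0.06  ]] [0.51008109 0.16242981 0.06      ]
```

View pics/c1.png

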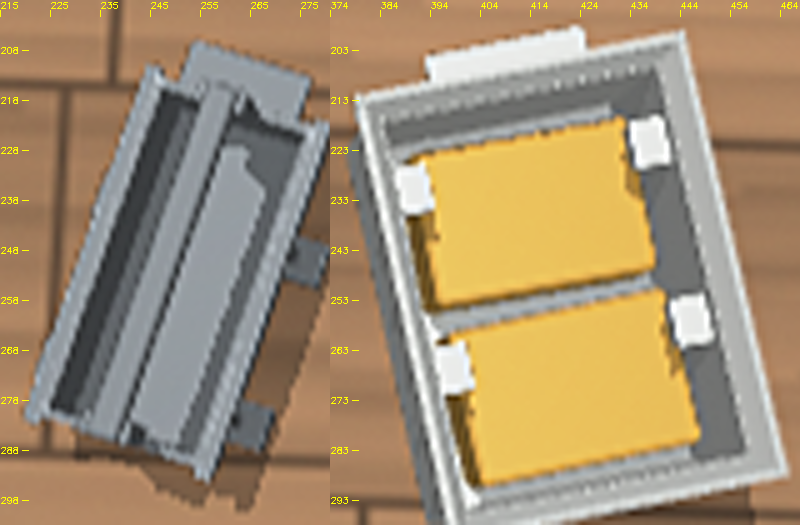

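```bash
cat > m.py <<'E'
from h import *
d=cams.get_image("top")
def rect(uv,z):
    P=onz(d,uv,z)[:,:2]; tl,tr,br,bl=P
    ax=(tl+tr-br-bl); print("len/wid",[round(np.linalg.norm(v),4) for v in(tl-bl,tr-br,tl-tr,bl-br)])
    print("centre",P.mean(0).round(4),"yaw",np.degrees(np.arctan2(ax[1],ax[0])).round(2), "yaw via ends",[np.degrees(np.arctan2(*(v*[-1,1]))).round(2) for v in(tl-tr,bl-br)])
o=lambda L,x0,y0,s:[(s[0]+0) and (x0+(a-s[0]+.5)/5-.5,y0+(b+.5)/5-.5) for a,b in L]
print("crate");rect(o([(357,97),(685,33),(788,472),(452,528)],374,193,(330,)),.107)
L=onz(d,o([(413,190),(650,142),(691,320),(453,367)],374,193,(330,)),.087);print("lugs",L.round(4),L.mean(0))
print("carrier");rect([(215+(a+.5)/5-.5,198+(b+.5)/5-.5) for a,b in[(152,66),(327,122),(205,482),(27,418)]],.06)
B=onz(d,[(215+a/5-.4,198+b/5-.4) for a,b in[(222,85),(112,434)]],.104);print("bar",B,B.mean(0),np.linalg.norm(B[0]-B[1]),np.degrees(np.arctan2(*(B[0]-B[1])[1::-1])))
E
python3 m.py
```

```text
crate
len/wid [np.float64(0.1829), np.float64(0.1874), np.float64(0.1411), np.float64(0.1405)]
centre [ 0.5173 -0.1901] yaw 13.11 yaw via ends [np.float64(12.96), np.float64(11.12)]
lugs [[ 0.556  -0.1272  0.087 ]
 [ 0.5798 -0.228   0.087 ]
 [ 0.5041 -0.2455  0.087 ]
 [ 0.4811 -0.145   0.087 ]] [ 0.5302579 -0.1864268  0.087    ]
carrier
len/wid [np.float64(0.1619), np.float64(0.1644), np.float64(0.0808), np.float64(0.0817)]
centre [0.5044 0.1721] yaw -16.27 yaw via ends [np.float64(-16.11), np.float64(-17.85)]
bar [[0.57870889 0.15080587 0.104     ]
 [0.43173225 0.18903358 0.104     ]] [0.50522057 0.16991973 0.104     ] 0.15186669016680945 -14.579249540803943
```

Estimates:
- **Carrier:** about (0.505, 0.171), yaw about -16°.
- **Crate:** about (0.5165, -0.190), yaw about 13°.

The jaws are already aligned across the bar at 74°. Afterwards a +151° turn about tool z fits joint 6.

```bash
python3 -m crank '[[-0.55,0.98,0,0,1],[-0.55,0.98,0,0,1],[-0.55,0.98,0,0,1],[-0.55,0.98,0,0,1],[-0.55,0.98,0,0,1],[-0.55,0.98,0,0,1],[-0.55,0.98,0,0,1],[-0.55,0.98,0,0,1]]' 35; python3 -m crank '[[-0.55,0.98,0,0,1],[-0.55,0.98,0,0,1],[-0.55,0.98,0,0,1],[-0.55,0.98,0,0,1],[-0.55,0.98,0,0,1],[-0.55,0.98,0,0,1],[-0.55,0.98,0,0,1],[-0.55,0.98,0,0,1]]'; python3 -m crank '[[-0.55,0.98,0,0,1],[-0.55,0.98,0,0,1],[0,0,0,0,0.7],[0,0,0,0,0.7]]'
```

```text
time: 1.0
tcp_pos: [0.3094, 0.3687, 0.2053]
orientation: [0.798, 0.603, -0.0, -0.0]
wrist_force: [0.3, 0.6, 0.3]
width: 0.0943
time: 1.8
tcp_pos: [0.4679, 0.2094, 0.2053]
orientation: [0.798, 0.603, -0.0, -0.0]
wrist_force: [-0.0, 0.2, -0.4]
width: 0.0938
time: 2.2
tcp_pos: [0.5067, 0.1704, 0.205]
orientation: [0.798, 0.602, -0.0, -0.001]
wrist_force: [-0.5, 0.0, 0.2]
width: 0.0812
```

```bash
python3 -m crank '[[0,0,0.9,0,0.7],[0,0,0.9,0,0.7],[0,0,0.9,0,0.7],[0,0,0.8,0,0.7],[0,0,0,0,0.7],[0,0,0,0,0.7]]'; python3 - <<'E'
from h import *
d=cams.get_image("scene");a=crop(d,330,190,130,130,6);cv2.imwrite("pics/g1.png",a[:590])
E
```

```text
time: 2.8
tcp_pos: [0.5062, 0.1714, 0.1183]
orientation: [0.797, 0.603, -0.0, -0.0]
wrist_force: [0.3, -0.0, -0.1]
width: 0.0656
```

View pics/g1.png

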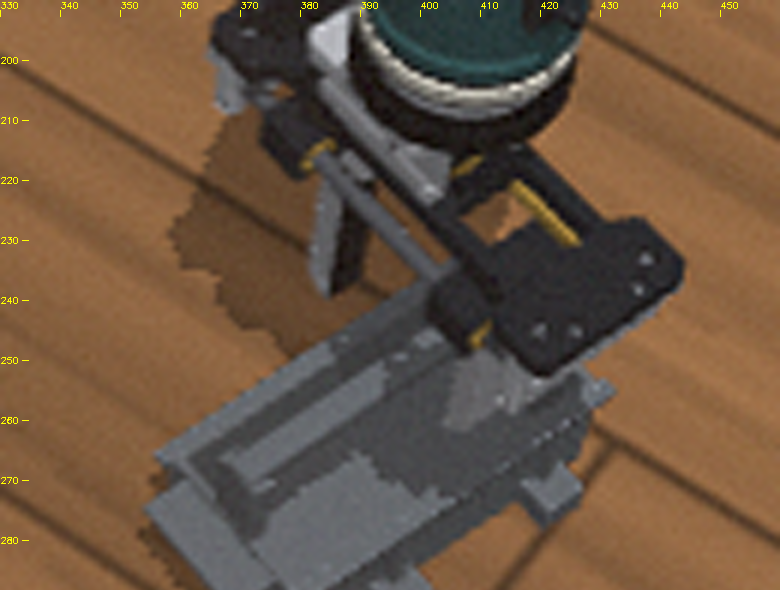

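The fingertips, at about (383,238) and (405,260), straddle the bar, which runs from (370,265) up between them. I descend and close.

```bash
python3 -m crank '[[0,0,0.5,0,0.7],[0,0,0.5,0,0.7],[0,0,0.5,0,0.7],[0,0,0,0,0.7]]'; python3 -m crank '[[0,0,0,0,0],[0,0,0,0,0],[0,0,0,0,0],[0,0,0,0,0],[0,0,0,0,0],[0,0,0,0,0],[0,0,0,0,0]]' 35
```

```text
time: 3.25
tcp_pos: [0.505, 0.17, 0.0774]
orientation: [0.798, 0.603, -0.002, -0.001]
wrist_force: [-0.8, -0.1, -0.1]
width: 0.0657
time: 3.95
tcp_pos: [0.5069, 0.1703, 0.0806]
orientation: [0.798, 0.603, -0.0, 0.0]
wrist_force: [1.6, -0.2, -3.3]
width: 0.0138
```

Bar gripped at a width of 13.8 mm. Lifting.

```bash
python3 -m crank '[[0,0,-0.3,0,0],[0,0,-0.6,0,0],[0,0,-0.9,0,0],[0,0,-0.9,0,0],[0,0,-0.9,0,0],[0,0,-0.9,0,0],[0,0,-0.9,0,0],[0,0,-0.9,0,0]]'; python3 -m crank '[[0,0,-0.5,0,0],[0,0,0,0,0],[0,0,0,0,0]]'; python3 - <<'E'
from h import *
d=cams.get_image("scene");a=crop(d,310,150,150,130,5);d=cams.get_image("top");b=crop(d,200,170,90,130,5);cv2.imwrite("pics/g2.png",cv2.resize(np.hstack([a[:650],b[:650]]),(800,433)))
E
```

```text
time: 4.75
tcp_pos: [0.5067, 0.1705, 0.2399]
orientation: [0.798, 0.603, 0.0, 0.0]
wrist_force: [1.1, -0.6, -3.0]
width: 0.0138
time: 5.05
tcp_pos: [0.5067, 0.1704, 0.25]
orientation: [0.798, 0.603, -0.0, -0.0]
wrist_force: [-0.1, -0.0, -3.1]
width: 0.0138
```

View pics/g2.png

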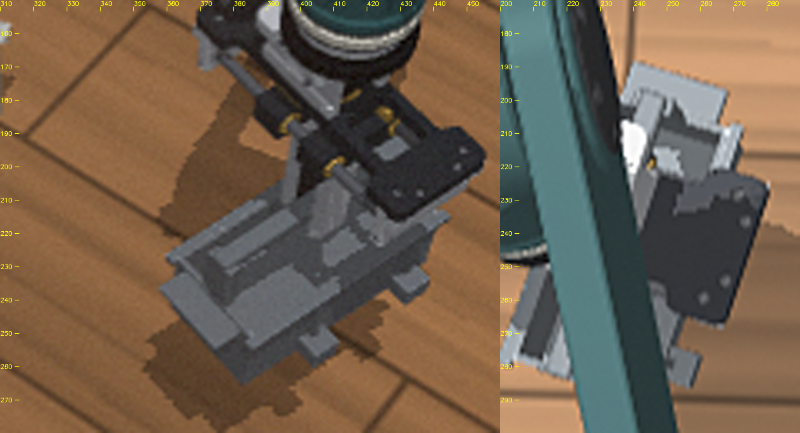

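Carrier is held and level, 0.32 kg by the wrist force, with its lip still pointing away at (240,68). I move over the crate, then turn.

```bash
python3 -m crank '[[-0.4,0.13,0,0,0],[-0.8,0.25,0,0,0],[-0.9,0.28,0,0,0],[-0.9,0.28,0,0,0],[-0.9,0.28,0,0,0],[-0.9,0.28,0,0,0],[-0.9,0.28,0,0,0],[-0.9,0.28,0,0,0]]'; python3 -m crank '[[-0.9,0.28,0,0,0],[-0.9,0.28,0,0,0],[-0.9,0.28,0,0,0],[-0.9,0.28,0,0,0],[-0.9,0.28,0,0,0],[-0.9,0.28,0,0,0],[-0.9,0.28,0,0,0],[-0.9,0.28,0,0,0]]';python3 -m crank '[[-0.5,0.2,0,0,0],[-0.25,0.1,0,0,0],[0,0,0,0.5,0],[0,0,0,0.9,0],[0,0,0,0.9,0],[0,0,0,0.9,0],[0,0,0,0.9,0],[0,0,0,0.9,0]]'; python3 -m crank '[[0,0,0,0.9,0],[0,0,0,0.9,0],[0,0,0,0.9,0],[0,0,0,0.9,0],[0,0,0,0.9,0],[0,0,0,0.9,0],[0,0,0,0.9,0],[0,0,0,0.9,0]]'; python3 -m crank '[[0,0,0,0.9,0],[0,0,0,0.9,0],[0,0,0,0.9,0],[0,0,0,0.9,0],[0,0,0,0.9,0],[0,0,0,0.9,0],[0,0,0,0.9,0],[0,0,0,0.9,0]]'; python3 -m crank '[[0,0,0,0.9,0],[0,0,0,0.9,0],[0,0,0,0.9,0],[0,0,0,0.9,0],[0,0,0,0.9,0],[0,0,0,0.9,0],[0,0,0,0.4,0],[0,0,0,0,0]]'; python3 - <<'E'
from h import *
o=sensors.get_obs();q=o["orientation"];print(np.degrees(o["q"]).round(1),o["tcp_pos"],np.degrees(2*np.arctan2(q[1],q[0])))
E
```

```text
time: 5.95
tcp_pos: [0.5107, -0.004, 0.2495]
orientation: [0.798, 0.603, -0.001, -0.0]
wrist_force: [1.4, 0.7, -4.1]
width: 0.0131
time: 6.75
tcp_pos: [0.5152, -0.1923, 0.2494]
orientation: [0.798, 0.603, -0.001, -0.001]
wrist_force: [-0.3, -0.2, -2.9]
width: 0.014
time: 7.55
tcp_pos: [0.5181, -0.21, 0.2502]
orientation: [0.927, 0.374, -0.0, -0.0]
wrist_force: [0.2, 0.3, -3.9]
width: 0.0135
time: 8.35
tcp_pos: [0.5181, -0.21, 0.2502]
orientation: [1.0, 0.007, -0.0, -0.0]
wrist_force: [-0.2, -0.3, -2.8]
width: 0.0138
time: 9.15
tcp_pos: [0.518, -0.21, 0.2502]
orientation: [0.932, -0.362, -0.0, -0.0]
wrist_force: [0.4, -0.3, -4.6]
width: 0.0138
time: 9.95
tcp_pos: [0.5181, -0.2101, 0.2503]
orientation: [0.783, -0.622, -0.0, -0.0]
wrist_force: [-0.6, 0.8, -2.7]
width: 0.0136
[-27.9   6.   72.5   0.  101.6  49.1] [ 0.51805656 -0.21012878  0.25025414] -76.99145261168046
```

```bash
python3 -m crank '[[-0.4,-0.06,0.4,0,0],[-0.4,-0.06,0.4,0,0],[0,0,0.4,0,0],[0,0,0,0,0],[0,0,0,0,0]]'; python3 - <<'E'
from h import *
d=cams.get_image("scene");a=crop(d,215,90,120,150,4);d=cams.get_image("top");b=crop(d,370,180,105,150,4)
cv2.imwrite("pics/p1.png",np.hstack([a[:600,:400],b[:600,:400]]))
E
```

```text
time: 10.45
tcp_pos: [0.5164, -0.1907, 0.2199]
orientation: [0.782, -0.623, -0.0, 0.0]
wrist_force: [0.5, -0.4, -3.3]
width: 0.0136
```

View pics/p1.png

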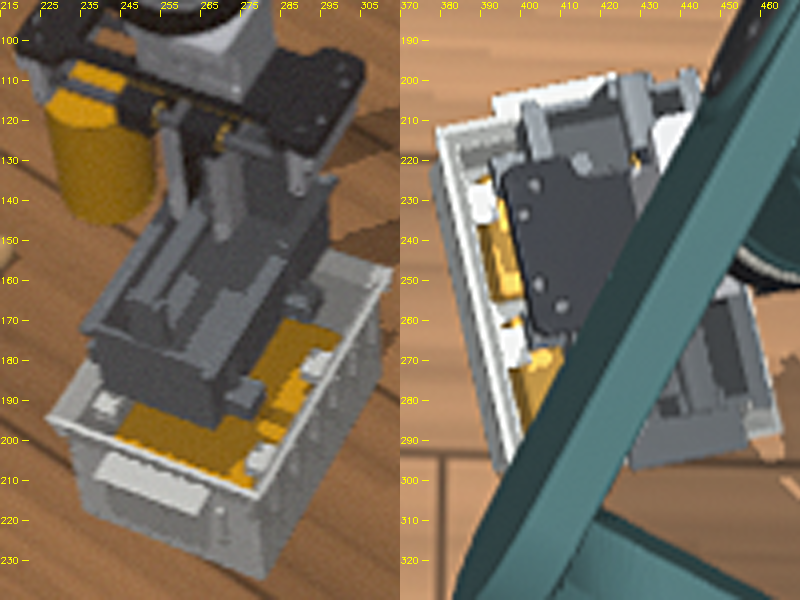

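The lip end now sits over the crate's robot-side end, as wanted, at top view (432,290). I measure the rim corners of the held carrier (z ≈ 0.20) in both views.

```bash
python3 - <<'E'
from h import *
t=cams.get_image("top");s=cams.get_image("scene")
y=np.radians(13);ax=np.array([np.cos(y),np.sin(y)]);ay=np.array([-ax[1],ax[0]])
def c(d,uv,sx,sy,z,hx=.082,hy=.043): # corner in crate-aligned directions -> centre relative to crate estimate
    P=onz(d,[uv],z)[0,:2]; C=P-ax*hx*sx-ay*hy*sy; D=C-[.5165,-.190]; print(uv,C.round(4),"crate-frame mm",(D@ax*1e3).round(1),(D@ay*1e3).round(1))
f=lambda a,b,x0,y0,k=4:(x0+(a+.5)/k-.5,y0+(b+.5)/k-.5)
for z in(.2,):
    c(t,f(122,102,370,180),1,1,z);c(t,f(297,70,370,180),1,-1,z);c(t,f(378,430,370,180),-1,-1,z)
    c(s,f(82,330,215,90),1,-1,z);c(s,f(213,383,215,90),1,1,z);c(s,f(340,180,215,90),-1,1,z)
print("crate rim in scene, z .107");
for p,sx,sy in((47,418),1,-1),((258,500),1,1),((392,272),-1,1): c(s,f(*p,215,90),sx,sy,.107,.095,.071)
c(t,f(36,128,370,180),1,1,.107,.095,.071)
E
```

```text
(400.125, 205.125) [ 0.5181 -0.1898] crate-frame mm 1.6 -0.2
(443.875, 197.125) [ 0.5169 -0.1891] crate-frame mm 0.6 0.8
(464.125, 287.125) [ 0.5072 -0.1897] crate-frame mm -9.0 2.4
(235.125, 172.125) [ 0.5184 -0.1876] crate-frame mm 2.4 1.9
(267.875, 185.375) [ 0.5212 -0.1886] crate-frame mm 4.9 0.3
(299.625, 134.625) [ 0.5214 -0.1874] crate-frame mm 5.4 1.4
crate rim in scene, z .107
(226.375, 194.125) [ 0.515  -0.1923] crate-frame mm -2.0 -2.0
(279.125, 214.625) [ 0.516  -0.1925] crate-frame mm -1.1 -2.3
(312.625, 157.625) [ 0.5178 -0.1918] crate-frame mm 0.9 -2.1
(378.625, 211.625) [ 0.5158 -0.1901] crate-frame mm -0.7 0.1
```

Both views agree to a few mm: the carrier is about +2.5 mm in x and +1.5 mm in y off the crate. I correct that and lower gently, watching force.

```bash
python3 -m crank '[[0.06,0.1,0,0,0],[0,0,0.4,0,0],[0,0,0.4,0,0],[0,0,0.4,0,0],[0,0,0.3,0,0],[0,0,0.1,0,0],[0,0,0,0,0],[0,0,0,0,0]]'; python3 -m crank '[[0,0,0.1,0,0],[0,0,0.1,0,0],[0,0,0.1,0,0],[0,0,0,0,0],[0,0,0,0,0]]'
```

```text
time: 11.45
tcp_pos: [0.5147, -0.1928, 0.1808]
orientation: [0.782, -0.623, 0.0, -0.0]
wrist_force: [0.3, -0.3, -2.9]
width: 0.0138
time: 11.95
tcp_pos: [0.5144, -0.1927, 0.1728]
orientation: [0.782, -0.623, -0.0, -0.0]
wrist_force: [-0.8, 1.2, -3.8]
width: 0.0139
```

```bash
python3 -m crank '[[0,0,0.08,0,0],[0,0,0.08,0,0],[0,0,0,0,0]]';python3 -m crank '[[0,0,0.06,0,0],[0,0,0.06,0,0],[0,0,0,0,0],[0,0,0,0,0]]'; python3 - <<'E'
from h import *
print(sensors.get_obs()["wrist_force"])
d=cams.get_image("scene");a=crop(d,215,100,100,150,4);d=cams.get_image("top");b=crop(d,370,180,105,150,4)
cv2.imwrite("pics/p2.png",np.hstack([a[:600,:400],b[:600,:400]]))
E
```

```text
time: 12.25
tcp_pos: [0.5142, -0.1926, 0.1685]
orientation: [0.782, -0.623, -0.0, 0.0]
wrist_force: [-0.6, -0.3, -3.3]
width: 0.0139
time: 12.65
tcp_pos: [0.5146, -0.1926, 0.1674]
orientation: [0.782, -0.623, 0.001, -0.0]
wrist_force: [-2.6, 2.7, 5.2]
width: 0.0136
[-2.58024192  2.69483185  5.16861132]
```

View pics/p2.png

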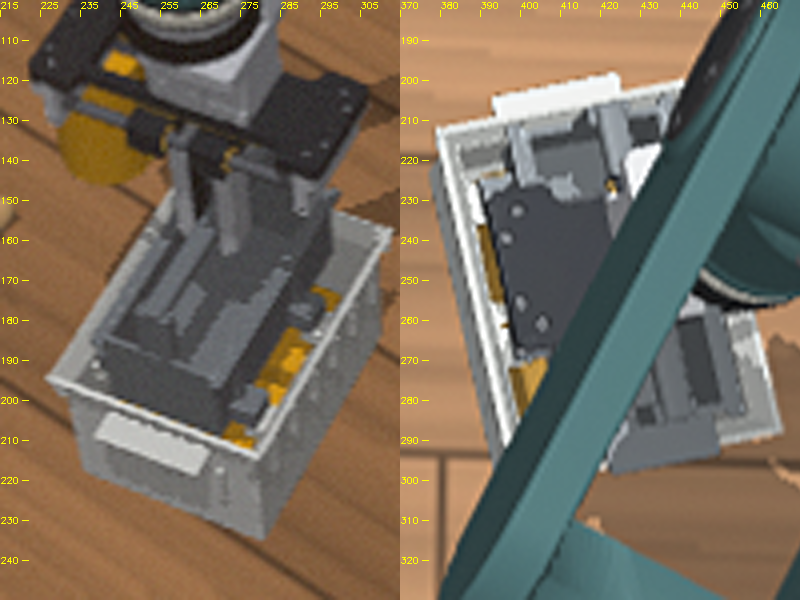

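Contact: the carrier's weight is carried at TCP z = 0.1674, so the carrier is about 87 mm up, and the feet (277,200) and (292,177) cover the lugs. I check the centring numerically before release.

```bash
python3 - <<'E'
from h import *
t=cams.get_image("top");s=cams.get_image("scene")
y=np.radians(13);ax=np.array([np.cos(y),np.sin(y)]);ay=np.array([-ax[1],ax[0]])
def c(d,uv,sx,sy,z,hx=.082,hy=.043):
    P=onz(d,[uv],z)[0,:2]; C=P-ax*hx*sx-ay*hy*sy; D=C-[.5165,-.190]; print("crate-frame mm",(D@ax*1e3).round(1),(D@ay*1e3).round(1))
f=lambda a,b,x0,y0,k=4:(x0+(a+.5)/k-.5,y0+(b+.5)/k-.5)
print("carrier scene");c(s,f(103,342,215,100),1,-1,.147);c(s,f(222,388,215,100),1,1,.147);c(s,f(338,190,215,100),-1,1,.147)
print("carrier top");c(t,f(110,130,370,180),1,1,.147);c(t,f(346,413,370,180),-1,-1,.147)
print("crate scene")
for p,sx,sy in((47,378),1,-1),((258,460),1,1),((392,232),-1,1): c(s,f(*p,215,100),sx,sy,.107,.095,.071)
print("crate top");c(t,f(36,128,370,180),1,1,.107,.095,.071);c(t,f(382,432,370,180),-1,-1,.107,.095,.071)
E
```

```text
carrier scene
crate-frame mm -2.3 6.0
crate-frame mm -1.6 -1.6
crate-frame mm 0.9 -3.9
carrier top
crate-frame mm -2.4 -2.0
crate-frame mm 0.5 0.1
crate scene
crate-frame mm -2.0 -2.0
crate-frame mm -1.1 -2.3
crate-frame mm 0.9 -2.1
crate top
crate-frame mm -0.7 0.1
crate-frame mm -0.4 0.8
```

Centred within about 2 mm. I release, then withdraw straight up.

```bash
python3 -m crank '[[0,0,-0.02,0,0],[0,0,0,0,0.3],[0,0,0,0,0.5],[0,0,0,0,0.5],[0,0,0,0,0.5],[0,0,0,0,0.5]]'; python3 -m crank '[[0,0,-0.2,0,0.5],[0,0,-0.4,0,0.5],[0,0,-0.8,0,0.5],[0,0,-0.9,0,0.5],[0,0,-0.9,0,0.5],[0,0,-0.9,0,0.5],[0,0,-0.9,0,0.5],[0,0,-0.9,0,0.5]]'; python3 -m crank '[[-1,0,0,0,0.5],[-1,0,0,0,0.5],[-1,0,0,0,0.5],[-1,0,0,0,0.5],[-1,0,0,0,0.5],[-1,0,0,0,0.5],[-1,0,0,0,0.5],[-1,0,0,0,0.5]]';python3 -m crank '[[-1,0,0,0,0.5],[-1,0,0,0,0.5],[-1,0,0,0,0.5],[-1,0,0,0,0.5],[0,0,0,0,0.5]]'; python3 - <<'E'
from h import *
d=cams.get_image("scene");a=crop(d,215,110,100,150,4);d=cams.get_image("top");b=crop(d,370,180,105,150,4)
cv2.imwrite("pics/p3.png",np.hstack([a[:600,:400],b[:600,:400]]))
E
```

```text
time: 13.45
tcp_pos: [0.5145, -0.1928, 0.1661]
orientation: [0.782, -0.623, -0.0, 0.0]
wrist_force: [0.3, -0.2, -0.8]
width: 0.0462
time: 14.25
tcp_pos: [0.5145, -0.1927, 0.3162]
orientation: [0.782, -0.623, 0.001, -0.0]
wrist_force: [0.4, -0.0, -0.0]
width: 0.0471
time: 15.05
tcp_pos: [0.4694, 0.0032, 0.3153]
orientation: [0.782, -0.623, 0.001, -0.001]
wrist_force: [-0.2, -0.2, 0.0]
width: 0.0474
time: 15.55
tcp_pos: [0.4467, 0.1018, 0.3154]
orientation: [0.784, -0.621, 0.0, -0.001]
wrist_force: [-0.3, -0.0, -0.3]
width: 0.0468
```

View pics/p3.png

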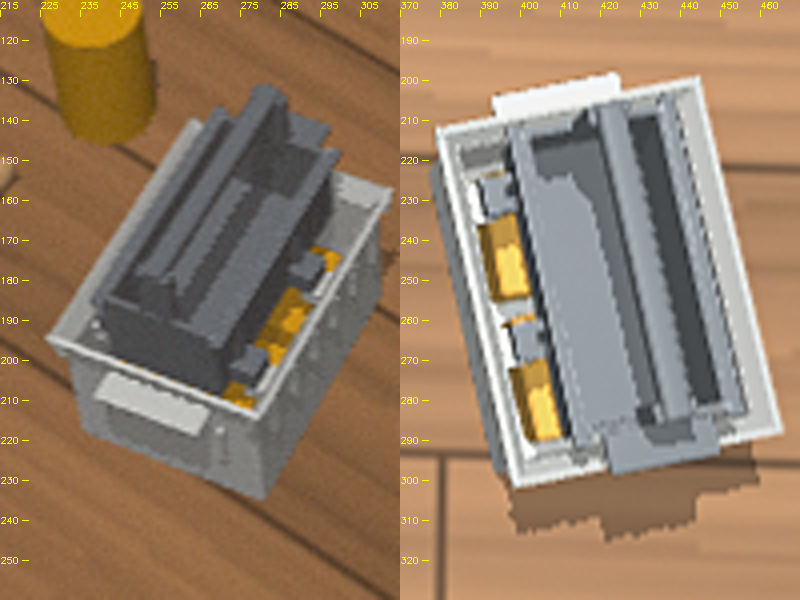

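Released; the wax is visible beneath, feet sit on lugs at top view (393,228) and (402,263), and the lip is at the robot end. I check level by triangulating the rim corners.

```bash
python3 - <<'E'
from h import *
t=cams.get_image("top");s=cams.get_image("scene")
f=lambda p,x0,y0:(x0+(p[0]+.5)/4-.5,y0+(p[1]+.5)/4-.5)
for n,pt,ps in(("+x+y",(110,128),(220,346)),("+x-y",(272,95),(95,302)),("-x-y",(346,412),(218,108)),("-x+y",(180,442),(339,152))):
    c1,v1=ray(t,f(pt,370,180));c2,v2=ray(s,f(ps,215,110));v1=v1[0];v2=v2[0]
    A=np.c_[v1,-v2];k=np.linalg.lstsq(A,c2-c1,rcond=None)[0];p,q=c1+v1*k[0],c2+v2*k[1]
    print(n,((p+q)/2).round(4),"gap mm",(np.linalg.norm(p-q)*1e3).round(1))
E
```

```text
+x+y [ 0.5858 -0.1323  0.1485] gap mm 0.8
+x-y [ 0.6051 -0.213   0.1462] gap mm 1.4
-x-y [ 0.4472 -0.2502  0.1465] gap mm 0.2
-x+y [ 0.43   -0.1682  0.1477] gap mm 0.0
```

All four rim corners lie at 0.146–0.149 m (0.147 expected), so it is level, and the centre is (0.517, -0.191). Handing in.

```bash
python3 -c "
from cell import workorder
print(workorder.finish_job())"
```

```text
the job is handed in; nothing more can be done
None
```

The carrier is stacked on the crate, turned end for end with its pull lip at the robot end, and I handed the job in at about 16 s. No verdict was reported. I gripped the carrier by its bar, lifted it, moved it over the crate, turned it about 151° and lowered it until the wrist force changed by about 8 N. Then I opened the gripper, raised it and moved it clear.

**Last checks:**
- **Level:** the four rim corners, triangulated from both cameras, lie at 146 to 149 mm (147 mm expected).
- **Position:** the carrier's centre is within about 2 mm of the crate's.
- **Wax:** it is visible below the carrier, with space between them.
- **Clear of the scene:** the gripper is clear of everything. None of my moves went near the jar, candle or spatula, but I did not measure them again at the end.

**Limits and disagreements:**
- The feet on the crate's -y side could not be seen; I judged them from the rim heights.
- Single-view corner readings disagreed by up to about 9 mm on poorly visible corners. The triangulated corners agreed to about 1.4 mm.

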